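# Tack-cure the resin on a cast: shut the curing-light hood and hold its lever at half

## Robot

A 7-joint arm with a two-finger parallel gripper is mounted at the origin on a cart in front of the work surface, level with it; the furniture and walls round the work are solid. World frame = base frame: x ahead of the robot, y to its left, z up, the work surface at z = 0. Lengths are in m, angles in rad, forces in N, time in s.
With the tool pointing down it reaches from about 0.4 to 0.925 m from the base axis. Payload 4.1 kg.
Tool frame: the origin (TCP) lies between the finger pads; the fingertips stand 17 mm ahead of it and the grasp point (between the pads) lies 2 mm behind it (tips_ahead is the distance from the TCP to the fingertips, in m); z points along the fingers, y is the line along which they close (so a half turn about z gives the same grasp; the last joint's range is limited). The gripper opens to 85 mm and grips with 20 to 120 N. Pads are 22 mm wide; open, the fingers measure 114 mm over their backs; the gripper's body (76 mm by 85 mm) begins 54 mm behind the grasp point. The pads swing forward as they close: fully open they stand 13 mm farther back than shut.
Start: joints at [-0.099, 0.398, 0.045, 1.537, -0.019, 1.207, -0.051], TCP at [0.65, 0, 0.218] pointing down, gripper open.
Joint ranges: [-2.82, 2.82], [-0.49, 2.23], [-1.37, 1.46], [0, 2.46], [-1.36, 4.5], [0.23, 2], [-2.94, 2.94]. Speed limits (rad/s): [2.57, 2.57, 3.14, 3.14, 3.14, 3.14, 3.14].

## Interface

Orientations are given as a rotation vector (axis times angle).
In Python, from bench import * gives the robot as it stands.
- The arm moves only by the tool jog_arm, never from a script. Its argument "steps" is a list that holds one entry, the list of rows, each a list of 6 numbers: the shift along the tool's x, y, z in mm, then the turn, a rotation vector about the tool's x, y, z in degrees. In form: [[[x, y, z, wx, wy, wz], ...]]. A call has exactly 8 rows; each row shifts and turns the commanded pose from where the row before left it, along the tool's axes as they then stand; what a row does not reach is not made up. A row lasts 1/8 s, in which the tool goes at most 62.5 mm and 10.7 degrees, less where a joint would pass 70% of its speed; a pose out of reach is approached as far as the arm can. A call with a gripper value outside its range is refused whole. "jaw" is the opening, from 0 (shut) to 1 (fully open), set as the call begins (left out, the last holds). The fingers move at their own pace and stop on an object; "newtons" is the grip in N (left out, the last holds). Time passes only in rows, so rows that do not move let the fingers close, or fill a call up. It gives the time, the measured TCP pose, the force, the opening and the grip force at its end, in the units of the state.
- state(): the state, without advancing time (a new reading comes with each control period).
- snapshot(name): name is "scene" or "side" or "wrist"; returns (picture, depth): 420x560x3 uint8, blue, green, red; 420x560 float32, m along the optical axis (not along the pixel's ray), 0 where there is no reading.
- get_calibration(name): a dict with "vfov" (degrees; the focal length in pixels is half the picture's height over the tangent of half this angle, whatever the lens; pixels are square), "cx", "cy" (the principal point, pixels), "world_to_cam" (4x4, takes a point from world to camera coordinates). Camera axes: x right, y up, looking along -z (the intrinsics and any distortion apply to the point x, -y, -z); pixel columns grow to the right and rows downward; lengths in m; the calibration is good to about 2 mm. The wrist camera is an equidistant fisheye: a pixel r from the principal point sees the ray r / f radians off the axis. A picture is of the moment at which its call begins: read the wrist's pose just before it. get_calibration takes no time and is no camera call; for the wrist camera it gives the pose at the moment of the call.
- finish_job(): hands the job in; it is judged then, once.
The state is a dict: "t": time; "q": joint angles; "qvel": joint speeds; "tau": joint torques, N m; "tool_pos": TCP position; "ee_rot": TCP orientation; "contact_force": force on the tool from outside, world axes, zero at the start; "torque": the same for the moment, N m; "width": finger opening in m; "grasp_force": force on a finger pad.
Only numpy, scipy, OpenCV 4.12 (cv2) and the standard library are available. Lean on these libraries where they do the work, as an engineer would, in place of code of your own. Each camera call takes 0.05 s, during which the arm holds its last target. There are 200 camera calls.

## Task

Tack-cure the fresh resin on the dental cast that stands in the chamber of the curing light: first lower the hinged hood until it is fully shut, and only then press the spring lever beside it halfway down, so that its pointer stands at the middle of the three index lines (low power), and keep it there. Do not go on toward the bottom line, because full power would warp the resin, and leave the cast and the things standing around undisturbed. Hold the lever at the middle line for at least three seconds and finish while still holding it there, since it springs back and the light goes out when it is let go.

Things in the scene. Friction and masses are not known exactly. Their poses are not given: they have to be found in the camera images.
- curing_light: Tack-curing light, fixed: white housing, 170 (x) x 200 (y) x 55 mm to its flat top. Origin: centre of underside; z up; front faces its own -x. 'cl' below = this frame, mm. Chamber: open well 115 (x) x 108 (y), floor at z=31, centred at x=2, y=33. The lever stands on the deck at y=-62. Its x axis is turned by 0 to 0.3 rad from the world x.
- hood (a joint): Hood angle on its hinge, rad: 0 = fully shut on the housing, positive = open (0.75 to 1.05 at the start, stop at 1.5). Friction hinge: the hood stays at any angle and does not fall; moving it takes about 1 to 4 N at its bar.
- hood_hinge (a point): Point on the hood's hinge axis, at cl x=72, y=33, z=56.5; the axis runs along cl y. Hood: white box-shaped cover, 130 mm long forward from the hinge, 124 wide, 36 high, amber pane in the front half, black ribbed lamp head on the rear half (top 54 mm above the hinge when shut).
- hood_bar (a point): Middle of the hood's handle: straight round steel bar, 10 mm diameter, along cl y, 62 mm clear between its stems, 31 mm free gap to the hood's front wall. Shut: cl x=-94, y=33, z=78.5. At hood angle a it is 166cos(a)-22sin(a) mm in front of and 166sin(a)+22cos(a) mm above the hinge. Pinch it from above, closing along cl x; it can turn between the pads.
- lever (a joint): Hand lever angle, rad: 0 = released (it springs back here), grows as pressed, 0.20 = fully down on its stop. Its pointer stands at the top index line at 0, the middle line at 0.10, the bottom line at 0.20.
- lever_pad (a point): Centre of the top of the lever's ribbed black rubber thumb pad (34 x 34 mm): press here straight down; moves with the lever. Released: cl x=-57, y=-62, z=92; at the middle line 9.5 mm lower, fully down 19 mm lower. Spring force at the pad: about 3.5 N at first movement, 7.5 N at the middle line, 11 N fully down.
- lever_pivot (a point): Middle of the lever's pivot pin, cl x=35, y=-62, z=66; axis along cl y. Steel lever, 34 mm wide, reaching 126 mm forward of the pin; the pad's centre is 95 mm forward of it.
- index_mid (a point): Middle one (the longest) of three black lines on the front of the upright aluminium index plate (13 mm wide in y, 4 thick, top at cl z=99) beside the lever's front end, cl x=-81, y=-90, z=78. The other lines are 12 mm above and below. Keep the fingers off this plate.
- cast: Dental cast to be cured, 56 x 69 x 36 mm: pink resin arch on a stone base, loose on the chamber floor. Origin: centre of its underside, z up. Not to be touched.
- shade_jar: Bystander: screw-cap powder jar, 36 mm diameter, 43 mm high. Origin: centre of its underside.
- stain_jar: Bystander: another such jar, 36 mm diameter, 43 mm high. Origin: centre of its underside.
- dropper: Bystander: small white dropper bottle, 26 mm diameter, 56 mm high. Origin: centre of its underside.
- tan_cast: Bystander: tan plaster dental cast, 54 x 69 x 28 mm. Origin: centre of its underside.

How it is judged:
By the outcome, as a careful person would: the job done as asked, in the order asked, and still so for the second after the job is handed in, while the arm keeps its last pose, push and grip.
It also fails if it takes over 45 s, if anything falls off the work surface, if the arm or the gripper's body presses on something with over 40 N, if the wrist force passes 120 N, or if a joint passes its speed limit or range.

## Working session

There is one attempt and no reset: what is moved stays moved. The work goes in short steps, Python scripts to look and compute and a tool call to move; the robot and the scene stay as the last step left them, time stands still between calls to the robot, and variables do not carry over. Pictures are saved under pics/ and viewed, at most 10 in all, crops included, and the job is handed in when it is done.

Besides the shell and the picture viewer there is one more tool, called after "Call:" by a JSON object that holds its "method" and its "body". jog_arm: Moves the arm, as the interface text tells. Its arguments: {"type":"object","properties":{"steps":{"type":"array","items":{"type":"array","items":{"type":"array","items":{"type":"number"}}}},"jaw":{"type":"number"},"newtons":{"type":"number"}},"required":["steps"]}

```bash
mkdir -p pics
cat > h.py <<'E'
from bench import *
import numpy as np, cv2
from scipy.spatial.transform import Rotation as R
def cloud(n,d):
    c=get_calibration(n);f=210/np.tan(np.radians(c['vfov'])/2)
    v,u=np.mgrid[0:420,0:560]
    P=np.stack([(u-c['cx'])/f*d,-(v-c['cy'])/f*d,-d,np.ones_like(d)],-1)
    return (P@np.linalg.inv(c['world_to_cam']).T)[...,:3]
def proj(n,p):
    c=get_calibration(n);f=210/np.tan(np.radians(c['vfov'])/2)
    q=(c['world_to_cam']@np.append(p,1))[:3]
    return np.array([c['cx']+f*q[0]/-q[2],c['cy']-f*q[1]/-q[2]])
E
python3 - <<'E'
from h import *
for n in ['scene','side']:
    i,d=snapshot(n);cv2.imwrite(f'pics/{n}0.png',i);np.save(f'{n}0.npy',d)
    c=get_calibration(n);print(n,c['vfov'],c['cx'],c['cy'],np.linalg.inv(c['world_to_cam']).round(3).tolist(),(d>0).mean())
s=state();print(s)
E
```

```text
scene 43.76037990037161 294.2008625386251 205.557756813418 [[-0.528, 0.634, -0.565, 0.066], [-0.849, -0.385, 0.361, 0.583], [0.012, 0.67, 0.742, 0.814], [0.0, 0.0, 0.0, 1.0]] 0.9961777210884354
side 42.14848112545897 283.4183634663897 198.48446124220922 [[-0.989, 0.052, -0.141, 0.508], [-0.149, -0.451, 0.88, 1.014], [-0.018, 0.891, 0.454, 0.504], [0.0, 0.0, 0.0, 1.0]] 0.9958971088435374
{'t': 0.1, 'q': array([-0.09902161,  0.3991343 ,  0.04503669,  1.53778064, -0.01872145,
        1.20688743, -0.05067934]), 'qvel': array([-7.91544008e-04, -2.22461772e-03,  6.90616925e-04, -3.20839372e-03,
       -5.70833623e-05,  2.69620549e-04,  3.16712008e-04]), 'tau': array([ 3.69826899e-03, -4.76260614e+01,  1.37053739e+00, -2.54949743e+01,
        1.21164820e-02,  5.01686634e-03, -1.94127927e-05]), 'tool_pos': array([6.49397218e-01, 4.32144190e-05, 2.17245004e-01]), 'ee_rot': array([-2.22043881e+00, -2.22076268e+00,  2.09786442e-03]), 'contact_force': array([ 0.83308993, -0.8825651 , -0.00238858]), 'torque': array([0.01144273, 0.03288499, 0.01790188]), 'grasp_force': 0.0, 'width': 0.08570802325721538}
```

View pics/scene0.png

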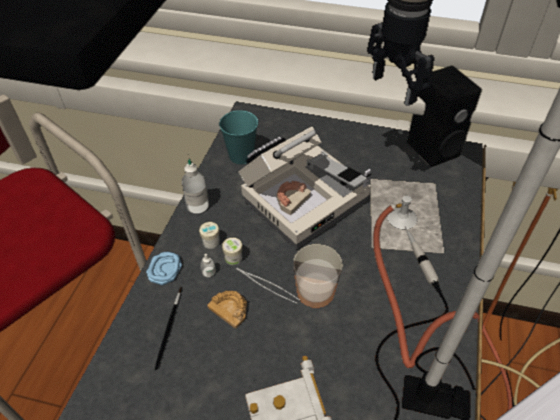

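View pics/side0.png

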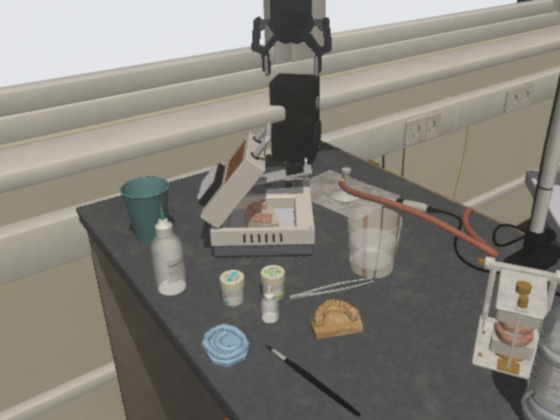

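The scene view shows the light at about (305,190) with its lever near (345,175) and the arm at (400,40). The side view shows the open hood at (235,180), the bar near (265,140) and the housing at (265,220). Next I'll measure the housing pose.

Run:
```python
from h import *
print(proj('scene',[.65,0,.217]),proj('side',[.65,0,.217]))
for n in ['scene','side']:
    d=np.load(n+'0.npy');P=cloud(n,d);i=cv2.imread(f'pics/{n}0.png')
    pts={'scene':[(305,190),(298,238),(243,190),(370,190),(300,140),(290,200),(345,172)],'side':[(265,235),(213,240),(313,240),(240,170),(265,140)]}[n]
    for u,v in pts: print(n,u,v,P[v,u].round(3),i[v,u])
    m=(abs(P[...,2]-.055)<.004)&(i.min(-1)>110)
    k,l,st,ce=cv2.connectedComponentsWithStats(m.astype(np.uint8))
    j=1+np.argmax(st[1:,4]);print(st[1:][st[1:,4]>80].tolist())
    Q=P[m]
    Q=Q[(Q[:,0]>.4)&(Q[:,0]<1)&(abs(Q[:,1])<.35)]
    r=cv2.minAreaRect((Q[:,:2]*1000).astype(np.float32));print(r,len(Q),Q[:,2].mean(),Q.min(0),Q.max(0))
    np.save(n+'P.npy',P)
    cv2.imwrite(f'pics/{n}1.png',cv2.resize(i[60:260,200:400] if n=='side' else i[110:250,225:400],None,fx=3,fy=3))
```

```text
[389.63645358 102.14868845] [292.0036027   88.84756832]
scene 305 190 [0.673 0.169 0.049] [139 161 176]
scene 298 238 [0.58  0.244 0.043] [82 90 98]
scene 243 190 [0.739 0.276 0.048] [117 128 137]
scene 370 190 [0.638 0.024 0.002] [ 99 108 114]
scene 300 140 [0.659 0.193 0.203] [152 154 159]
scene 290 200 [0.661 0.212 0.054] [121 140 159]
scene 345 172 [0.641 0.097 0.09 ] [11 15 11]
[[305, 146, 19, 11, 118], [242, 177, 115, 59, 1456], [301, 257, 36, 26, 687]]
((615.8387451171875, 189.6484375), (295.9171447753906, 289.699462890625), 13.935187339782715) 2471 0.0551531368039647 [0.4451149  0.02299199 0.05100077] [0.76699967 0.30434983 0.05899742]
side 265 235 [0.66  0.263 0.047] [86 93 97]
side 213 240 [0.745 0.275 0.039] [144 154 161]
side 313 240 [0.583 0.25  0.036] [140 151 157]
side 240 170 [0.696 0.262 0.161] [142 153 161]
side 265 140 [0.661 0.233 0.201] [163 166 169]
[[4, 167, 100, 28, 140], [210, 186, 105, 49, 1565], [357, 224, 33, 8, 141], [350, 241, 48, 14, 178], [154, 261, 27, 9, 113], [538, 393, 22, 15, 132]]
((688.4453735351562, 92.03561401367188), (334.38812255859375, 607.973876953125), 41.30953598022461) 2142 0.05505777133434984 [ 0.44998727 -0.24506418  0.05100646] [0.99760246 0.30606574 0.0589918 ]
```

```bash
python3 -c "
import cv2,numpy as np
a=cv2.imread('pics/scene0.png')[115:245,230:380];b=cv2.imread('pics/side0.png')[110:250,190:330]
cv2.imwrite('pics/c.png',np.hstack([cv2.resize(a,(420,364)),cv2.resize(b,(364,364))]))"
```

```text
(no output)
```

View pics/c.png

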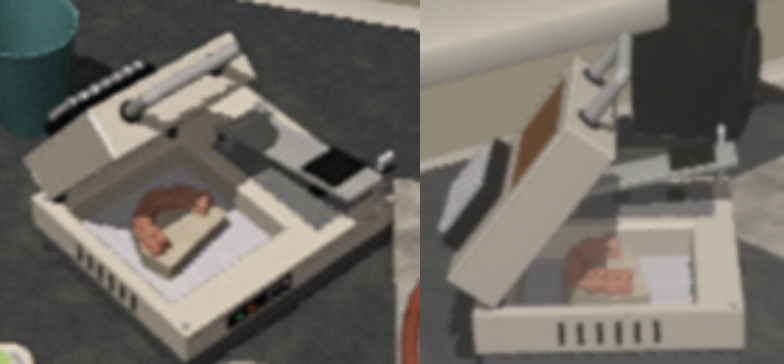

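The crops show the bar along (130,105)–(235,55), the black pad at (335,165) and the index plate at (385,165) in the scene part. In the side part the hood is open about 0.9 rad.

Run:
```python
from h import *
D={n:(np.load(n+'P.npy'),cv2.imread(f'pics/{n}0.png')) for n in['scene','side']}
def roi(P): return (P[...,0]>.5)&(P[...,0]<.85)&(P[...,1]>0)&(P[...,1]<.32)
def line(Q): return cv2.fitLine(Q.astype(np.float32),cv2.DIST_HUBER,0,.001,.001).ravel()
# side faces: z .012-.045, from each view
for n,(P,i) in D.items():
    m=roi(P)&(P[...,2]>.012)&(P[...,2]<.045)&(P[...,0]<.76)
    a=m&(P[...,1]>.235)&(P[...,0]>.6)
    for k in range(1):
        Q=P[a][:,:2]; l=line(Q); r=np.abs((Q-l[2:])@[-l[1],l[0]])
        Q=Q[r<.006]; l=line(Q); print(n,'left',l.round(4),np.arctan2(l[1],l[0]),len(Q),Q.min(0),Q.max(0))
# top plane mask largest comp
    m=(roi(P)&(abs(P[...,2]-.055)<.004)&(i.min(-1)>90)).astype(np.uint8)
    k,L,st,_=cv2.connectedComponentsWithStats(m);j=1+np.argmax(st[1:,4])
    Q=P[L==j][:,:2];r=cv2.minAreaRect((Q*1000).astype(np.float32));print(n,'top',r,cv2.boxPoints(r).round(1).tolist())
    m=roi(P)&(P[...,2]>.080)&(P[...,2]<.105)&(i.max(-1)<50)&(P[...,1]<.16)
    if m.sum()>5:
        Q=P[m];print(n,'pad',m.sum(),Q.mean(0),Q.min(0),Q.max(0),cv2.minAreaRect((Q[:,:2]*1000).astype(np.float32)))
    m=roi(P)&(P[...,2]>.085)&(P[...,2]<.103)&(i.min(-1)>60)&(P[...,1]<.12)
    Q=P[m];print(n,'steel/plate',m.sum(),[q.round(3).tolist() for q in Q[::4]])
    m=roi(P)&(P[...,2]>.175)&(P[...,0]<.72)
    Q=P[m];print(n,'high',m.sum(),Q.min(0),Q.max(0))
```

```text
scene left [0.9876 0.1572 0.6698 0.2627] 0.1578066 419 [0.60129016 0.25016993] [0.74774825 0.27678774]
scene top ((674.6851196289062, 182.744873046875), (173.26416015625, 165.39682006835938), 9.217412948608398) [[575.9000244140625, 250.5], [602.4000244140625, 87.19999694824219], [773.4000244140625, 115.0], [747.0, 278.29998779296875]]
scene pad 183 [0.62835316 0.09230324 0.09326456] [0.60659998 0.05694862 0.08227544] [0.64911286 0.11226146 0.09917043] ((624.921142578125, 84.98538970947266), (45.45161056518555, 49.66360855102539), 12.449026107788086)
scene steel/plate 185 [[0.654, 0.082, 0.086], [0.647, 0.09, 0.091], [0.615, 0.063, 0.1], [0.651, 0.099, 0.086], [0.613, 0.062, 0.098], [0.646, 0.103, 0.089], [0.613, 0.061, 0.095], [0.611, 0.068, 0.098], [0.619, 0.074, 0.092], [0.618, 0.079, 0.093], [0.613, 0.068, 0.091], [0.615, 0.082, 0.094], [0.612, 0.074, 0.092], [0.636, 0.11, 0.087], [0.611, 0.085, 0.095], [0.609, 0.076, 0.093], [0.636, 0.112, 0.086], [0.615, 0.092, 0.093], [0.612, 0.084, 0.092], [0.606, 0.079, 0.094], [0.631, 0.11, 0.086], [0.613, 0.095, 0.093], [0.609, 0.088, 0.093
[... 1549 characters left out ...]
099, 0.095], [0.653, 0.087, 0.086], [0.614, 0.096, 0.092], [0.606, 0.102, 0.095], [0.649, 0.099, 0.089], [0.611, 0.102, 0.092], [0.604, 0.103, 0.093], [0.62, 0.108, 0.093], [0.613, 0.106, 0.092], [0.605, 0.106, 0.092], [0.631, 0.109, 0.09], [0.622, 0.108, 0.091], [0.614, 0.109, 0.092], [0.605, 0.106, 0.09], [0.65, 0.103, 0.085], [0.636, 0.11, 0.089], [0.629, 0.107, 0.088], [0.622, 0.109, 0.089], [0.615, 0.105, 0.088], [0.607, 0.106, 0.088], [0.643, 0.113, 0.088], [0.634, 0.112, 0.088], [0.627, 0.108, 0.086], [0.62, 0.111, 0.088], [0.651, 0.112, 0.085], [0.642, 0.111, 0.085], [0.627, 0.11, 0.085]]
side high 3548 [5.76358365e-01 4.96020687e-05 1.75017704e-01] [0.71995887 0.26387988 0.38266803]
```

```bash
cat >> h.py <<'E'
yaw=.158;O=np.array([.6792,.1624,0]);W=R.from_euler('z',yaw)
def cl(P): return W.inv().apply(np.asarray(P).reshape(-1,3)-O)*1000
def wo(c): return W.apply(np.asarray(c)/1000)+O
E
python3 - <<'E'
from h import *
for n in['scene','side']:
    P=np.load(n+'P.npy');Q=cl(P);i=cv2.imread(f'pics/{n}0.png').reshape(-1,3)
    h=Q-[72,33,56.5]; f=-h[:,0];z=h[:,2];r=np.hypot(f,z)
    m=(abs(h[:,1])<24)&(abs(r-167.4)<15)&(z>60)&(f>40)
    b=Q[m];print(n,m.sum(),b.mean(0),np.median(r[m]),np.degrees(0)+np.median(np.arctan2(z[m],f[m]))-.1318, np.percentile(r[m],[5,95]))
    m2=(abs(h[:,1])<36)&(abs(r-167.4)<9)&(z>60)&(f>40)
    print(np.percentile(h[m2][:,1],[1,99]))
    # edges in cl frame of the housing: top plane points, left rim
    m=(abs(Q[:,2]-55)<3)&(Q[:,1]>93)&(Q[:,1]<99)&(abs(Q[:,0])<110)
    print('left rim x',np.percentile(Q[m][:,0],[0,2,98,100]))
    for lo,hi in((-20,20),(20,80)):
        m=(Q[:,2]>15)&(Q[:,2]<45)&(Q[:,1]>lo)&(Q[:,1]<hi)&(Q[:,0]<-75)&(Q[:,0]>-95);print('front x',m.sum(),np.median(Q[m][:,0]))
    m=(Q[:,2]>15)&(Q[:,2]<45)&(Q[:,1]>90)&(Q[:,1]<110)&(abs(Q[:,0])<70);print('left y',m.sum(),np.median(Q[m][:,1]))
    m=(Q[:,2]>88)&(Q[:,2]<103)&(Q[:,1]<-45)&(Q[:,1]>-80)&(abs(Q[:,0]+57)<26)&(i.max(1)<45)
    print('pad',m.sum(),np.percentile(Q[m],[5,50,95],axis=0).round(1).tolist())
    m=(Q[:,2]>92)&(Q[:,2]<103)&(Q[:,1]<-82)&(Q[:,1]>-98)&(abs(Q[:,0]+81)<10);print('plate',m.sum(),np.percentile(Q[m],[5,50,95],axis=0).round(1).tolist())
E
```

```text
scene 134 [-16.44919284  32.91542064 204.74594544] 172.83881022023309 0.8992184565931726 [169.91747499 175.46198458]
[-33.41528783  35.26620352]
left rim x [-86.98595074 -85.40855903  80.74562501  85.15864014]
front x 106 -85.1452537535724
front x 174 -85.5492486503723
left y 371 100.7804274866266
pad 154 [[-72.7, -74.7, 89.7], [-60.3, -59.9, 93.7], [-45.3, -46.6, 96.9]]
plate 28 [[-86.8, -93.0, 92.5], [-81.7, -88.6, 96.6], [-79.5, -82.9, 101.0]]
side 62 [-11.30791672  32.9172979  205.20023185] 171.00227747600587 0.9309437633485319 [166.85166721 172.50829182]
[-33.23254963  35.9247484 ]
left rim x [-83.15273365 -79.78090766  81.99709042  85.35583438]
front x 1 -86.21989653166663
front x 8 -85.4727309352746
left y 1268 100.13046620518392Traceback (most recent call last):
  File "<stdin>", line 16, in <module>
    return _quantile_unchecked(
        a, q, axis, out, overwrite_input, method, keepdims, weights)
    return _ureduce(a,
                    func=_quantile_ureduce_func,
    ...<5 lines>...
                    overwrite_input=overwrite_input,
                    method=method)
    r = func(a, **kwargs)
    result = _quantile(arr,
                       quantiles=q,
    ...<2 lines>...
                       out=out,
                       weights=wgt)
    slices_having_nans = np.isnan(arr[-1, ...])
                                  ~~~^^^^^^^^^
IndexError: index -1 is out of bounds for axis 0 with size 0
```

Call:
{"method": "jog_arm", "body": {"steps": [[[0,0,-25,0,0,0],[0,0,-25,0,0,-4.5],[0,0,0,0,0,-4.5],[38,8.5,0,0,0,0],[38,8.5,0,0,0,0],[38,8.5,0,0,0,0],[38,8.5,0,0,0,0],[37,8.5,0,0,0,0]]], "jaw": 0.4, "newtons": 20}}

```text
t: 1.1
tool_pos: [0.662, 0.1946, 0.2675]
ee_rot: [-2.04, -2.389, 0.002]
contact_force: [-0.0, 0.2, 0.3]
width: 0.0339
grasp_force: 0.0
```

```bash
cat > st.py <<'E'
from h import *
def st():
    s=state();r=R.from_rotvec(s['ee_rot']);M=(W.inv()*r).as_matrix()
    print('t',round(s['t'],2),'cl',cl(s['tool_pos'])[0].round(1),'F',s['contact_force'].round(1),'w',round(s['width'],4),'g',round(s['grasp_force'],1));print(M.round(3).tolist())
if __name__=='__main__': st()
E
python3 st.py
```

```text
t 1.1 cl [-11.9  34.5 267.5] F [-0.   0.2  0.3] w 0.0339 g 0.0
[[0.001, 1.0, -0.001], [1.0, -0.001, -0.0], [-0.0, -0.001, -1.0]]
```

Call:
{"method": "jog_arm", "body": {"steps": [[[0,0,12,0,0,0],[0,0,12,0,0,0],[0,0,12,0,0,0],[0,0,10,0,0,0],[0,0,8,0,0,0],[0,0,5,0,0,0],[0,0,3,0,0,0],[0,0,0,0,0,0]]]}}

```text
t: 2.1
tool_pos: [0.6625, 0.1935, 0.2063]
ee_rot: [2.04, 2.389, 0.0]
contact_force: [-0.4, -0.3, 0.2]
width: 0.0342
grasp_force: 0.0
```

```bash
python3 st.py
```

```text
t 2.1 cl [-11.6  33.3 206.3] F [-0.4 -0.3  0.2] w 0.0342 g 0.0
[[0.001, 1.0, 0.0], [1.0, -0.001, 0.0], [0.0, 0.0, -1.0]]
```

Call:
{"method": "jog_arm", "body": {"steps": [[[0,0,0,0,0,0],[0,0,0,0,0,0],[0,0,0,0,0,0],[0,0,0,0,0,0],[0,0,0,0,0,0],[0,0,0,0,0,0],[0,0,0,0,0,0],[0,0,0,0,0,0]]], "jaw": 0, "newtons": 20}}

```text
t: 3.1
tool_pos: [0.6624, 0.1934, 0.2062]
ee_rot: [2.04, 2.389, 0.0]
contact_force: [-0.5, -0.2, -0.9]
width: -0.0001
grasp_force: 0.0
```

Run:
```python
from st import *
st()
i,d=snapshot('side');cv2.imwrite('pics/side2.png',cv2.resize(i[60:260,180:350],None,fx=2.5,fy=2.5))
```

```text
t 3.1 cl [-11.7  33.2 206.2] F [-0.5 -0.2 -0.9] w -0.0001 g 0.0
[[0.001, 1.0, 0.0], [1.0, -0.001, -0.0], [-0.0, 0.0, -1.0]]
```

View pics/side2.png

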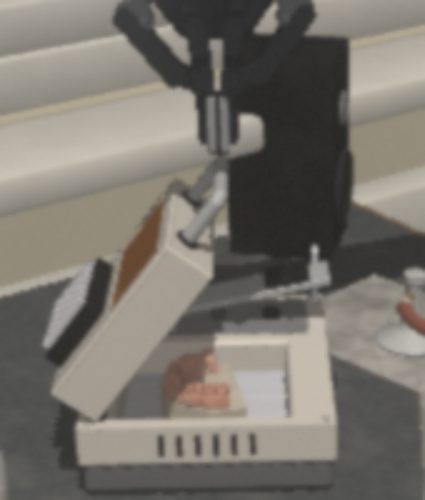

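The picture shows the shut fingertips at (218,150), above or behind the bar, whose run is about (222,165) to (215,205). They missed it, so I'll check the projections.

Run:
```python
from st import *
s=state();T=s['tool_pos']
for n,(x0,y0,k) in {'side':(180,60,2.5),'scene':(225,100,3)}.items():
    f=lambda p:((proj(n,p)-[x0,y0])*k).round(0)
    print(n,'tcp',f(T),'tip',f(T-[0,0,.017]),'bar',[f(wo([-12.5,y,201])) for y in(2,33,64)],'pad',f(wo([-57,-62,92])),'corner',f(wo([-85,100,55])),f(wo([85,100,55])))
i,d=snapshot('scene');a=cv2.resize(i[100:250,225:400],None,fx=3,fy=3)
cv2.imwrite('pics/scene2.png',a)
P=np.load('sideP.npy')
for v in range(124,146,2):
    print(v,[(u,cl(P[v,u])[0].round(0).tolist()) for u in range(258,272,3)])
```

```text
side tcp [220. 170.] tip [221. 195.] bar [array([223., 162.]), array([222., 178.]), array([221., 195.])] pad [288. 271.] corner [338. 423.] [ 78. 428.]
scene tcp [222. 113.] tip [222. 134.] bar [array([262.,  98.]), array([223., 120.]), array([183., 142.])] pad [373. 219.] corner [215. 404.] [ 49. 254.]
124 [(258, [18.0, -258.0, 112.0]), (261, [12.0, -260.0, 111.0]), (264, [5.0, -265.0, 110.0]), (267, [-9.0, 14.0, 207.0]), (270, [-14.0, 10.0, 205.0])]
126 [(258, [19.0, -260.0, 107.0]), (261, [18.0, -413.0, 53.0]), (264, [-4.0, 3.0, 200.0]), (267, [-10.0, 23.0, 206.0]), (270, [-14.0, 19.0, 205.0])]
128 [(258, [26.0, -411.0, 49.0]), (261, [19.0, -420.0, 46.0]), (264, [-4.0, 2.0, 196.0]), (267, [-10.0, 31.0, 206.0]), (270, [-15.0, 30.0, 205.0])]
130 [(258, [26.0, -410.0, 44.0]), (261, [1.0, 1.0, 192.0]), (264, [-4.0, 6.0, 193.0]), (267, [-10.0, 42.0, 206.0]), (270, [-15.0, 36.0, 204.0])]
132 [(258, [26.0, -412.0, 38.0]), (261, [1.0, 5.0, 190.0]), (264, [-4.0, 2.0, 188.0]), (267, [-10.0, 52.0, 207.0]), (270, [-15.0, 48.0, 205.0])]
134 [(258, [7.0, 2.0, 185.0]), (261, [2.0, 3.0, 185.0]), (264, [-3.0, -4.0, 183.0]), (267, [-10.0, 61.0, 206.0]), (270, [-15.0, 58.0, 205.0])]
136 [(258, [7.0, 3.0, 182.0]), (261, [2.0, 4.0, 182.0]), (264, [12.0, -415.0, 26.0]), (267, [-11.0, 70.0, 207.0]), (270, [-15.0, 63.0, 204.0])]
138 [(258, [7.0, 4.0, 179.0]), (261, [20.0, -414.0, 21.0]), (264, [-6.0, 69.0, 203.0]), (267, [-10.0, 72.0, 204.0]), (270, [-15.0, 69.0, 203.0])]
140 [(258, [7.0, 2.0, 175.0]), (261, [3.0, -20.0, 166.0]), (264, [-6.0, 73.0, 201.0]), (267, [-10.0, 72.0, 201.0]), (270, [-15.0, 69.0, 200.0])]
142 [(258, [7.0, 2.0, 171.0]), (261, [-35.0, 868.0, 504.0]), (264, [-6.0, 75.0, 199.0]), (267, [-10.0, 76.0, 199.0]), (270, [-2.0, -424.0, 6.0])]
144 [(258, [7.0, 8.0, 169.0]), (261, [-1.0, 72.0, 194.0]), (264, [-6.0, 76.0, 196.0]), (267, [-10.0, 74.0, 195.0]), (270, [-2.0, -430.0, -1.0])]
```

View pics/scene2.png

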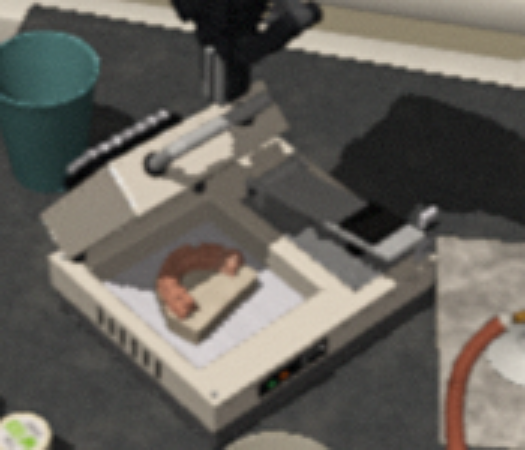

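The scene crop shows the fingers ending near (215,92), above the bar, not at the predicted (222,134). I'll measure the fingertips from depth.

```bash
python3 - <<'E'
from st import *
T=cl(state()['tool_pos'])[0];print(T)
for n in['side','scene']:
    i,d=snapshot(n);Q=cl(cloud(n,d)).reshape(420,560,3)
    m=(abs(Q[...,0]-T[0])<60)&(abs(Q[...,1]-T[1])<50)&(Q[...,2]>195)&(Q[...,2]<330)
    v,u=np.where(m)
    for z in range(200,290,8):
        k=m&(abs(Q[...,2]-z)<4)
        if k.sum():print(n,z,k.sum(),Q[k].min(0).round(0),Q[k].max(0).round(0),i[k].mean().round(0))
E
ls; python3 -c "
import bench;print([x for x in dir(bench) if x[0]!='_'])"
```

```text
[-11.71113541  33.19208503 206.22125367]
side 200 66 [-16.  -2. 196.] [ -2.  76. 204.] 127.0
side 208 81 [-15.   2. 204.] [ -7.  73. 208.] 122.0
side 224 41 [-22.  37. 220.] [ -3.  47. 228.] 94.0
side 232 84 [-23.  37. 228.] [  2.  47. 236.] 90.0
side 240 85 [-24.  36. 236.] [  2.  46. 244.] 89.0
side 248 85 [-24.  37. 244.] [  3.  47. 252.] 84.0
side 256 88 [-26.  27. 252.] [  3.  47. 260.] 77.0
side 264 140 [-41.  27. 260.] [ 19.  48. 268.] 58.0
side 272 234 [-46.  21. 268.] [ 26.  50. 276.] 55.0
side 280 225 [-54.  22. 276.] [ 32.  49. 284.] 54.0
side 288 220 [-60.  21. 284.] [ 39.  54. 292.] 56.0
scene 200 85 [-21.  -6. 197.] [ -8.  77. 204.] 111.0
scene 208 139 [-20.  -2. 204.] [-10.  72. 209.] 126.0
scene 216 2 [-19.  35. 220.] [-19.  38. 220.] 119.0
scene 224 23 [-26.  32. 221.] [ -7.  45. 228.] 78.0
scene 232 51 [-28.  27. 228.] [ -1.  46. 236.] 47.0
scene 240 55 [-29.  27. 236.] [ -7.  47. 244.] 49.0
scene 248 59 [-30.  27. 244.] [ -3.  46. 252.] 45.0
scene 256 38 [-29.  37. 253.] [ -3.  45. 260.] 54.0
scene 264 54 [-44.  25. 260.] [ 12.  49. 268.] 27.0
scene 272 154 [-49.  23. 268.] [ 21.  47. 276.] 23.0
scene 280 109 [-57.  18. 276.] [ 30.  47. 284.] 24.0
scene 288 175 [-63.  17. 284.] [ 35.  52. 292.] 23.0
h.py
pics
scene0.npy
sceneP.npy
side0.npy
sideP.npy
st.py
['PlanningError', 'finish_job', 'get_calibration', 'snapshot', 'state', 'tips_ahead']
```

Run:
```python
from st import *
import bench
t=bench.tips_ahead;print(t() if callable(t) else t)
c=get_calibration('wrist');M=np.linalg.inv(c['world_to_cam']);print(M.round(4).tolist(),c['cx'],c['cy'],c['vfov'])
# initial images: lowest gripper points near start TCP
for n in['side','scene']:
    P=np.load(n+'P.npy');m=(abs(P[...,0]-.65)<.07)&(abs(P[...,1])<.03)&(P[...,2]>.12)&(P[...,2]<.35)
    print(n,np.sort(P[m][:,2])[:12:3].round(3),P[m][P[m][:,2]<.26].mean(0).round(3),P[m][:,0].min(),P[m][:,0].max())
i,d=snapshot('wrist');cv2.imwrite('pics/w.png',i)
```

```text
0.017
[[0.9876, -0.1492, -0.0489, 0.6501], [0.157, 0.9414, 0.2985, 0.27], [0.0015, -0.3024, 0.9532, 0.3625], [0.0, 0.0, 0.0, 1.0]] 279.6171560158716 212.56471693762126 65.70646984690485
side [0.244 0.245 0.245 0.247] [0.654 0.007 0.253] 0.580045384398496 0.7199588726924473
scene [0.243 0.246 0.246 0.246] [0.648 0.004 0.254] 0.5800330050619205 0.7197441422958679
```

View pics/w.png

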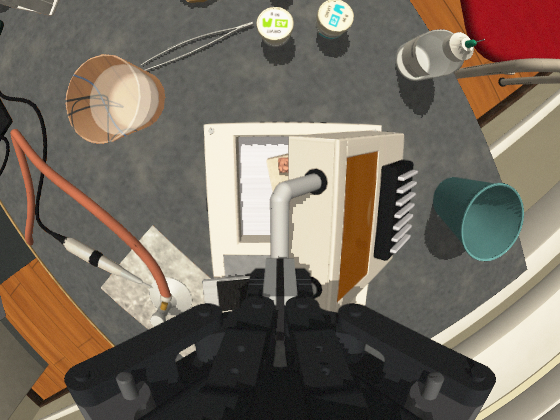

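The wrist view shows the fingers right over the bar (283,230), aligned along and across. Depth puts the real tips 14 mm above the reported TCP, both at the start and now, so I'll use that offset instead: open, go 33 mm lower, close.

Call:
{"method": "jog_arm", "body": {"steps": [[[0,0,0,0,0,0],[0,0,0,0,0,0],[0,0,0,0,0,0],[0,0,0,0,0,0],[0,0,9,0,0,0],[0,0,9,0,0,0],[0,0,8,0,0,0],[0,0,7,0,0,0]]], "jaw": 0.4}}

```text
t: 4.35
tool_pos: [0.6622, 0.1932, 0.1723]
ee_rot: [-2.04, -2.389, 0.001]
contact_force: [-0.1, -0.3, -0.5]
width: 0.0342
grasp_force: 0.0
```

Call:
{"method": "jog_arm", "body": {"steps": [[[0,0,0,0,0,0],[0,0,0,0,0,0],[0,0,0,0,0,0],[0,0,0,0,0,0],[0,0,0,0,0,0],[0,0,0,0,0,0],[0,0,0,0,0,0],[0,0,0,0,0,0]]], "jaw": 0}}

```text
t: 5.35
tool_pos: [0.6623, 0.1933, 0.173]
ee_rot: [-2.04, -2.389, 0.0]
contact_force: [-0.2, 0.7, -4.6]
width: 0.0092
grasp_force: 20.7
```

```bash
python3 st.py
python3 - <<'E'
from math import *
for p in [(.91,.75),(.75,.6),(.6,.45),(.45,.3),(.3,.15),(.15,0)]:
    f=lambda a:(166*cos(a)-22*sin(a),166*sin(a)+22*cos(a))
    a,b=f(p[0]),f(p[1]);print(p,'dx cl',-(b[0]-a[0]),'down',a[1]-b[1])
E
```

```text
t 5.35 cl [-11.8  33.2 173. ] F [-0.2  0.7 -4.6] w 0.0092 g 20.7
[[0.001, 1.0, -0.0], [1.0, -0.001, -0.0], [-0.0, -0.0, -1.0]]
(0.91, 0.75) dx cl -21.9515873705771 down 15.310837998188106
(0.75, 0.6) dx cl -18.11927814777492 down 17.36115516750874
(0.6, 0.45) dx cl -15.321399579781442 down 19.873919197365666
(0.45, 0.3) dx cl -12.179435408203858 down 21.94035784767742
(0.3, 0.15) dx cl -8.763947374662706 down 23.514063361335296
(0.15, 0) dx cl -5.1516399770361545 down 24.5596937052104
```

Call:
{"method": "jog_arm", "body": {"steps": [[[0,-8,5.5,0,0,0],[0,-8,6,0,0,0],[0,-7.5,6,0,0,0],[0,-7,6.5,0,0,0],[0,-7,6.5,0,0,0],[0,-6.5,7,0,0,0],[0,-6,7,0,0,0],[0,-5.5,8,0,0,0]]]}}

```text
t: 6.35
tool_pos: [0.6074, 0.1846, 0.1203]
ee_rot: [2.04, 2.389, 0.0]
contact_force: [2.7, 0.0, 1.8]
width: 0.0088
grasp_force: 20.9
```

```bash
python3 st.py
```

```text
t 6.35 cl [-67.4  33.2 120.3] F [2.7 0.  1.8] w 0.0088 g 20.9
[[0.001, 1.0, 0.0], [1.0, -0.001, -0.0], [-0.0, 0.0, -1.0]]
```

Call:
{"method": "jog_arm", "body": {"steps": [[[0,-4.5,8,0,0,0],[0,-4.3,8.3,0,0,0],[0,-4,8.6,0,0,0],[0,-3.5,8.8,0,0,0],[0,-3.2,9,0,0,0],[0,-2.7,9,0,0,0],[0,-2.2,8,0,0,0],[0,-1,4,0,0,0]]]}}

```text
t: 7.35
tool_pos: [0.5833, 0.1808, 0.0567]
ee_rot: [2.04, 2.388, 0.002]
contact_force: [4.2, -0.3, 1.8]
width: 0.009
grasp_force: 21.3
```

Call:
{"method": "jog_arm", "body": {"steps": [[[0,-0.5,3,0,0,0],[0,0,2,0,0,0],[0,0,1,0,0,0],[0,0,1,0,0,0],[0,0,1,0,0,0],[0,0,0,0,0,0],[0,0,0,0,0,0],[0,0,0,0,0,0]]]}}

```text
t: 8.35
tool_pos: [0.5823, 0.1806, 0.0503]
ee_rot: [2.04, 2.389, 0.001]
contact_force: [1.6, -0.0, 7.8]
width: 0.009
grasp_force: 21.8
```

```bash
python3 st.py
```

```text
t 8.35 cl [-92.8  33.3  50.3] F [ 1.6 -0.   7.8] w 0.009 g 21.8
[[0.001, 1.0, 0.001], [1.0, -0.001, 0.0], [0.0, 0.001, -1.0]]
```

Call:
{"method": "jog_arm", "body": {"steps": [[[0,0,1,0,0,0],[0,0,1,0,0,0],[0,0,1,0,0,0],[0,0,0,0,0,0],[0,0,0,0,0,0],[0,0,0,0,0,0],[0,0,0,0,0,0],[0,0,0,0,0,0]]]}}

```text
t: 9.35
tool_pos: [0.5823, 0.1807, 0.0498]
ee_rot: [2.041, 2.388, 0.0]
contact_force: [-3.9, -3.0, 23.0]
width: 0.009
grasp_force: 23.1
```

Run:
```python
from st import *
st()
i,d=snapshot('side');np.save('side3.npy',d);cv2.imwrite('pics/side3.png',cv2.resize(i[100:260,190:350],None,fx=3.5,fy=3.5))
Q=cl(cloud('side',d))
h=Q-[72,33,56.5]
m=(abs(h[:,1])<55)&(h[:,0]<-75)&(h[:,0]>-125)&(h[:,2]>20)&(h[:,2]<60)
print(m.sum(),np.percentile(h[m][:,2],[10,50,90]));A=np.c_[h[m][:,0],np.ones(m.sum())];print(np.linalg.lstsq(A,h[m][:,2],rcond=None)[0])
```

```text
t 9.35 cl [-92.8  33.3  49.8] F [-3.9 -3.  23. ] w 0.009 g 23.1
[[0.001, 1.0, 0.0], [1.0, -0.001, -0.0], [-0.0, 0.0, -1.0]]
830 [35.04149422 35.96766952 36.893878  ]
[-9.76943549e-03  3.49981509e+01]
```

View pics/side3.png

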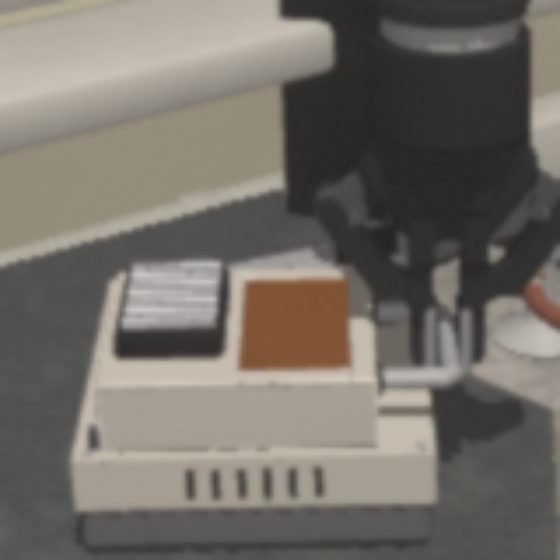

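The side view shows the hood shut flush on the housing (its top at 36 mm over the hinge, level), and it rests on a hard stop. Now I'll release and move off.

Call:
{"method": "jog_arm", "body": {"steps": [[[0,0,-2,0,0,0],[0,0,0,0,0,0],[0,0,0,0,0,0],[0,0,0,0,0,0],[0,0,-10,0,0,0],[0,0,-25,0,0,0],[0,0,-25,0,0,0],[0,0,-25,0,0,0]]], "jaw": 0.35}}

```text
t: 10.4
tool_pos: [0.5821, 0.1807, 0.1345]
ee_rot: [2.04, 2.389, 0.001]
contact_force: [1.0, -0.1, 0.5]
width: 0.0299
grasp_force: 0.0
```

Call:
{"method": "jog_arm", "body": {"steps": [[[0,0,0,0,0,0],[-24,9,0,0,0,0],[-24,9,0,0,0,0],[-24,9,0,0,0,0],[-25,8,0,0,0,0],[0,0,0,0,0,0],[0,0,0,0,0,0],[0,0,0,0,0,0]]], "jaw": 0}}

```text
t: 11.4
tool_pos: [0.631, 0.0923, 0.1328]
ee_rot: [-2.037, -2.391, -0.0]
contact_force: [0.7, 0.6, 0.7]
width: -0.0
grasp_force: 0.0
```

Run:
```python
from st import *
st()
for n in['side','scene']:
    i,d=snapshot(n);np.save(n+'4.npy',d);cv2.imwrite(f'pics/{n}4.png',i)
    Q=cl(cloud(n,d));h=Q-[72,33,56.5]
    m=(abs(h[:,1])<55)&(h[:,0]<-75)&(h[:,0]>-125)&(h[:,2]>20)&(h[:,2]<60)
    print(n,m.sum(),np.percentile(h[m][:,2],[10,50,90]))
    m=(abs(h[:,1])<25)&(h[:,0]<-155)&(h[:,0]>-180)&(h[:,2]>10)&(h[:,2]<60);print('bar',m.sum(),np.percentile(h[m][:,2],[50,98]))
    m=(abs(Q[:,0]+58)<30)&(abs(Q[:,1]+62)<18)&(Q[:,2]>110)&(Q[:,2]<190)
    if m.sum():
        g=Q[m];print('tips',np.sort(g[:,2])[:10:3].round(1),g[g[:,2]<170].min(0),g[g[:,2]<170].max(0))
a=cv2.imread('pics/scene4.png')[90:250,225:405]
cv2.imwrite('pics/scene4c.png',cv2.resize(a,None,fx=4,fy=3.6))
```

```text
t 11.4 cl [-58.6 -61.6 132.8] F [0.7 0.6 0.7] w -0.0 g 0.0
[[-0.002, 1.0, -0.001], [1.0, 0.002, 0.001], [0.001, -0.001, -1.0]]
side 837 [35.0718975  36.05076696 37.13696328]
bar 76 [26.84092622 28.78253416]
tips [147.9 148.6 148.8 150. ] [-71.36398878 -60.22049186 147.89014806] [-44.33665245 -47.5690517  169.93746549]
scene 1062 [34.77426442 36.54086931 38.25097445]
bar 124 [26.64037304 29.45066675]
tips [148.5 150.  151.9 152.7] [-74.86004743 -69.76436618 148.5450538 ] [-47.6430379  -48.55918444 169.84954815]
```

View pics/scene4c.png

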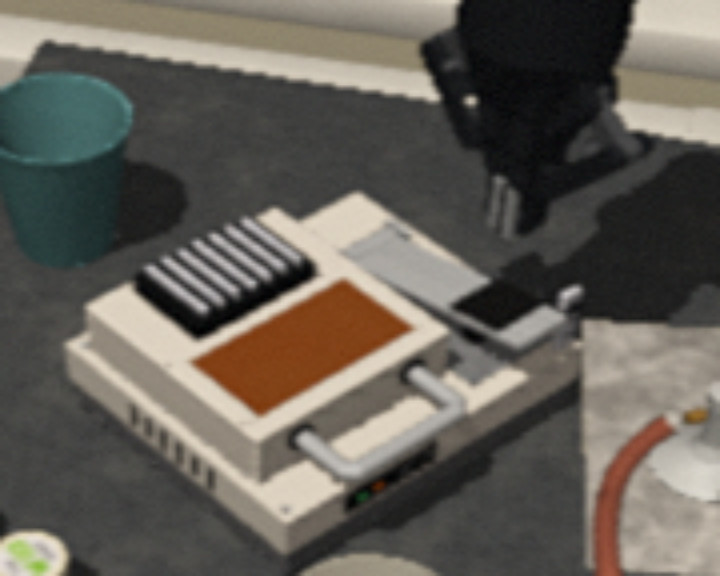

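The hood is still shut (bar top 27 mm over the hinge), and the closed tips hang over the lever pad with the pad visible at (497,303). I'll descend to just above it and then find contact by force.

Call:
{"method": "jog_arm", "body": {"steps": [[[-2,1,12,0,0,0],[0,0,12,0,0,0],[0,0,12,0,0,0],[0,0,8,0,0,0],[0,0,4,0,0,0],[0,0,2,0,0,0],[0,0,0,0,0,0],[0,0,0,0,0,0]]]}}

```text
t: 12.5
tool_pos: [0.6334, 0.0885, 0.0835]
ee_rot: [2.04, 2.388, 0.001]
contact_force: [0.2, 0.2, -0.0]
width: 0.0001
grasp_force: 0.0
```

Call:
{"method": "jog_arm", "body": {"steps": [[[0,0,1,0,0,0],[0,0,1,0,0,0],[0,0,1,0,0,0],[0,0,0,0,0,0],[0,0,0,0,0,0],[0,0,0,0,0,0],[0,0,0,0,0,0],[0,0,0,0,0,0]]]}}

```text
t: 13.5
tool_pos: [0.6331, 0.0885, 0.0802]
ee_rot: [2.04, 2.389, 0.0]
contact_force: [-1.0, -0.2, 3.5]
width: -0.0001
grasp_force: 1.6
```

```bash
python3 st.py
```

```text
t 13.5 cl [-57.1 -65.7  80.2] F [-1.  -0.2  3.5] w -0.0001 g 1.6
[[0.001, 1.0, 0.0], [1.0, -0.001, 0.0], [0.0, 0.0, -1.0]]
```

Call:
{"method": "jog_arm", "body": {"steps": [[[0,0,1,0,0,0],[0,0,1,0,0,0],[0,0,1,0,0,0],[0,0,1,0,0,0],[0,0,1,0,0,0],[0,0,0,0,0,0],[0,0,0,0,0,0],[0,0,0,0,0,0]]]}}

```text
t: 14.5
tool_pos: [0.6328, 0.0884, 0.0751]
ee_rot: [-2.04, -2.389, 0.001]
contact_force: [-2.8, -0.6, 5.3]
width: -0.0001
grasp_force: 2.5
```

Run:
```python
from st import *
f=[];
for n in['side','side','scene','side']:
    s=state();f.append(s['contact_force'][2]);z=s['tool_pos'][2]
    i,d=snapshot(n)
print(z,f)
st()
P=cl(cloud('side',d)); P0=cl(np.load('sideP.npy').reshape(-1,3))
for Q in(P0,cl(cloud('side',np.load('side4.npy'))),P):
    m=(Q[:,1]<-46)&(Q[:,1]>-77)&(Q[:,0]>-89)&(Q[:,0]<-76)&(Q[:,2]>62)&(Q[:,2]<102);A=np.median(Q[m],axis=0) if m.sum() else None
    print(m.sum(),A, )
```

```text
0.0750946842747646 [np.float64(5.331185111186355), np.float64(5.885893724061822), np.float64(5.6807750125256105), np.float64(6.566638538962684)]
t 14.7 cl [-57.5 -65.8  75.1] F [-3.3 -0.6  5.8] w 0.0001 g 2.5
[[0.001, 1.0, -0.001], [1.0, -0.001, -0.0], [-0.0, -0.001, -1.0]]
41 [-81.28141481 -58.68626519  93.58627789]
39 [-81.25475488 -60.50436316  93.27419154]
44 [-81.9907073  -61.10960359  87.49512935]
```

Call:
{"method": "jog_arm", "body": {"steps": [[[0,0,1,0,0,0],[0,0,1,0,0,0],[0,0,1,0,0,0],[0,0,1,0,0,0],[0,0,0.4,0,0,0],[0,0,0,0,0,0],[0,0,0,0,0,0],[0,0,0,0,0,0]]]}}

```text
t: 15.7
tool_pos: [0.6323, 0.0883, 0.0708]
ee_rot: [-2.04, -2.388, 0.002]
contact_force: [-4.6, -0.5, 6.8]
width: -0.0002
grasp_force: 3.3
```

Run:
```python
from st import *
def front(n,Q,lo,hi):
    m=(Q[:,1]<-46)&(Q[:,1]>-77)&(Q[:,0]>-88)&(Q[:,0]<-74)&(Q[:,2]>lo)&(Q[:,2]<hi)
    # height corrected along the lever to x=-81
    return m.sum(),np.median(Q[m],axis=0).round(2)
for n in['side','scene']:
    print(n,'released',front(n,cl(np.load(n+'P.npy').reshape(-1,3)),87,100),front(n,cl(cloud(n,np.load(n+'4.npy'))),87,100))
    f=[];D=[]
    for k in range(5):
        f.append(state()['contact_force'][2]);i,d=snapshot(n);D.append(d)
    Q=cl(cloud(n,np.median(D,axis=0)));print('now',front(n,Q,75,90),'F',np.mean(f).round(2))
    cv2.imwrite(f'pics/{n}5.png',i)
    c=proj(n,wo([-81,-90,78])).astype(int);print(c)
    cv2.imwrite(f'pics/{n}5c.png',cv2.resize(i[c[1]-25:c[1]+25,c[0]-35:c[0]+25],None,fx=6,fy=6))
st()
a,b=cv2.imread('pics/side5c.png'),cv2.imread('pics/scene5c.png');cv2.imwrite('pics/c5.png',np.hstack([a,b]))
```

```text
side released (np.int64(47), array([-80.65, -59.84,  93.54])) (np.int64(45), array([-80.55, -60.5 ,  93.15]))
now (np.int64(48), array([-81.06, -60.35,  82.63])) F 6.89
[307 169]
scene released (np.int64(80), array([-79.26, -60.65,  93.64])) (np.int64(78), array([-79.74, -60.29,  93.69]))
now (np.int64(88), array([-79.89, -61.61,  82.88])) F 7.18
[367 178]
t 16.2 cl [-58.  -65.8  70.8] F [-5.  -1.1  7.7] w -0.0 g 3.3
[[0.001, 1.0, -0.002], [1.0, -0.001, -0.0], [-0.0, -0.002, -1.0]]
```

View pics/c5.png

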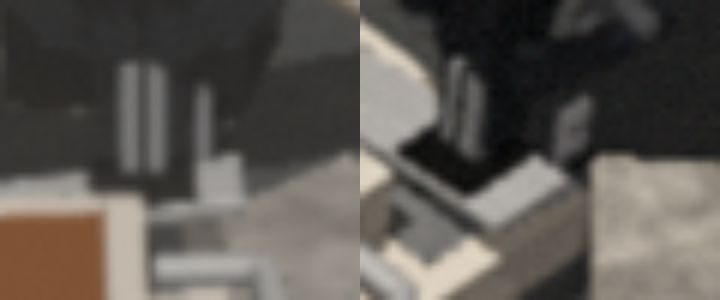

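The crops show the fingertips on the pad (side (142,170), scene (470,155)), clear of the index plate at (205,120) and (573,125). The pad is at roughly 0.093–0.096 rad, so about 0.5 mm more is needed.

Call:
{"method": "jog_arm", "body": {"steps": [[[0,0,0.3,0,0,0],[0,0,0.2,0,0,0],[0,0,0,0,0,0],[0,0,0,0,0,0],[0,0,0,0,0,0],[0,0,0,0,0,0],[0,0,0,0,0,0],[0,0,0,0,0,0]]]}}

```text
t: 17.2
tool_pos: [0.6322, 0.0883, 0.0703]
ee_rot: [-2.04, -2.388, 0.002]
contact_force: [-4.3, -1.3, 8.4]
width: 0.0003
grasp_force: 3.4
```

Run:
```python
from st import *
st()
for n in['side','scene']:
    r=[]
    for Q,lo,hi in((np.load(n+'P.npy').reshape(-1,3),87,100),(None,75,90)):
        if Q is None: Q=cloud(n,np.mean([snapshot(n)[1] for k in range(5)],axis=0))
        Q=cl(Q);m=(Q[:,1]<-46)&(Q[:,1]>-77)&(Q[:,0]>-88)&(Q[:,0]<-76)&(Q[:,2]>lo)&(Q[:,2]<hi)
        r.append(np.mean(Q[m],axis=0))
    print(n,r[0]-r[1],(r[0]-r[1])[2]/(35-r[0][0]))
f=[state()['contact_force'][2]];st()
```

```text
t 17.2 cl [-58.1 -65.8  70.3] F [-4.3 -1.3  8.4] w 0.0003 g 3.4
[[0.001, 1.0, -0.002], [1.0, -0.001, -0.0], [-0.0, -0.002, -1.0]]
side [ 0.51462121  0.17144426 11.53653166] 0.09906891634625682
scene [-0.15806943 -0.26821126 11.23303437] 0.09628436024145841
t 17.7 cl [-58.1 -65.8  70.3] F [-4.7 -0.7  7. ] w -0.0001 g 3.4
[[0.001, 1.0, -0.002], [1.0, -0.001, -0.0], [-0.0, -0.002, -1.0]]
```

The lever is at about 0.098–0.10 rad. Now I'll hold it for over three seconds.

Call:
{"method": "jog_arm", "body": {"steps": [[[0,0,0.1,0,0,0],[0,0,0,0,0,0],[0,0,0,0,0,0],[0,0,0,0,0,0],[0,0,0,0,0,0],[0,0,0,0,0,0],[0,0,0,0,0,0],[0,0,0,0,0,0]]]}}

```text
t: 18.7
tool_pos: [0.6322, 0.0883, 0.0702]
ee_rot: [-2.039, -2.388, 0.002]
contact_force: [-4.8, -0.9, 6.7]
width: -0.0
grasp_force: 3.4
```

Call:
{"method": "jog_arm", "body": {"steps": [[[0,0,0,0,0,0],[0,0,0,0,0,0],[0,0,0,0,0,0],[0,0,0,0,0,0],[0,0,0,0,0,0],[0,0,0,0,0,0],[0,0,0,0,0,0],[0,0,0,0,0,0]]]}}

```text
t: 19.7
tool_pos: [0.6322, 0.0883, 0.0702]
ee_rot: [-2.039, -2.388, 0.002]
contact_force: [-4.7, -0.1, 6.8]
width: -0.0001
grasp_force: 3.4
```

Call:
{"method": "jog_arm", "body": {"steps": [[[0,0,0,0,0,0],[0,0,0,0,0,0],[0,0,0,0,0,0],[0,0,0,0,0,0],[0,0,0,0,0,0],[0,0,0,0,0,0],[0,0,0,0,0,0],[0,0,0,0,0,0]]]}}

```text
t: 20.7
tool_pos: [0.6322, 0.0883, 0.0702]
ee_rot: [-2.04, -2.388, 0.002]
contact_force: [-5.3, -0.6, 7.7]
width: -0.0003
grasp_force: 3.4
```

Call:
{"method": "jog_arm", "body": {"steps": [[[0,0,0,0,0,0],[0,0,0,0,0,0],[0,0,0,0,0,0],[0,0,0,0,0,0],[0,0,0,0,0,0],[0,0,0,0,0,0],[0,0,0,0,0,0],[0,0,0,0,0,0]]]}}

```text
t: 21.7
tool_pos: [0.6322, 0.0883, 0.0702]
ee_rot: [-2.04, -2.388, 0.002]
contact_force: [-4.3, -0.9, 7.2]
width: 0.0
grasp_force: 3.4
```

Call:
{"method": "jog_arm", "body": {"steps": [[[0,0,0,0,0,0],[0,0,0,0,0,0],[0,0,0,0,0,0],[0,0,0,0,0,0],[0,0,0,0,0,0],[0,0,0,0,0,0],[0,0,0,0,0,0],[0,0,0,0,0,0]]]}}

```text
t: 22.7
tool_pos: [0.6321, 0.0883, 0.0702]
ee_rot: [-2.039, -2.388, 0.002]
contact_force: [-4.0, -1.0, 7.7]
width: 0.0001
grasp_force: 3.4
```

Run:
```python
from st import *
st()
for n in['side','scene']:
    Q=cl(cloud(n,snapshot(n)[1]));h=Q-[72,33,56.5]
    m=(abs(h[:,1])<55)&(h[:,0]<-75)&(h[:,0]>-125)&(h[:,2]>20)&(h[:,2]<60)
    k=(Q[:,1]<-46)&(Q[:,1]>-77)&(Q[:,0]>-88)&(Q[:,0]<-76)&(Q[:,2]>75)&(Q[:,2]<90)
    print(n,'hood',np.median(h[m][:,2]),'lever z',Q[k].mean(0))
print(finish_job())
```

```text
t 22.7 cl [-58.1 -65.8  70.2] F [-4.  -1.   7.7] w 0.0001 g 3.4
[[0.001, 1.0, -0.002], [1.0, -0.001, -0.0], [-0.0, -0.002, -1.0]]
side hood 36.167901192447275 lever z [-82.03700587 -59.86893099  81.63578154]
scene hood 36.628458015298236 lever z [-81.30569516 -60.57144305  82.56125559]
the job is handed in; nothing more can be done
None
```

I shut the hood fully, then pressed the lever to about the middle line (0.10 rad estimated from depth and force, since the index lines were too small to read in the pictures), held it there for about 5 s and handed the job in at about 23 s while still holding it.

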